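Press a cemented heel and hold the lever at the set pointer

ROBOT

A 6-joint arm with a two-finger parallel gripper is mounted at the origin on the work surface. World frame = base frame: x ahead of the robot, y to its left, z up, the work surface at z = 0. Lengths are in m, angles in rad, forces in N, time in s.
With the tool pointing down it reaches from about 0.275 to 0.825 m from the base axis. Payload 4.9 kg.
Tool frame: the origin (TCP) lies at the very end of the fingers, on their centre line; the grasp point (between the pads) lies 19 mm behind it; z points along the fingers, y is the line along which they close (so a half turn about z gives the same grasp; the last joint's range is limited). The gripper opens to 85 mm and grips with 20 to 120 N. Pads are 22 mm wide; open, the fingers measure 114 mm over their backs; the gripper's body (76 mm by 85 mm) begins 54 mm behind the grasp point. The pads swing forward as they close: fully open they stand 13 mm farther back than shut.
Start: joints at [1.137, 0.326, -0.193, 1.052, 0, 1.437], TCP at [0.162, 0.525, 0.231] pointing down, gripper open.
Joint ranges: [-2.65, 2.65], [-0.97, 1.79], [-1.3, 1.35], [-1.93, 2.1], [-1.47, 1.37], [-3.14, 3.14]. Speed limits (rad/s): [2.57, 2.57, 3.14, 3.14, 3.14, 3.14].

INTERFACE

Orientations are given as a rotation vector (axis times angle).
In Python, from plant import robot, camera, order gives the robot as it stands.
- The arm moves only by the shell command python3 -m jog 'ROWS' [OPENING] [FORCE]. ROWS is JSON, one flat list of numbers, 4 for each row, row after row: the shift along the world's x, y, z in m, then the turn about the world's z in degrees. A call has 1 to 10 rows; each row shifts and turns the commanded pose from where the row before left it; what a row does not reach is not made up. A row lasts 1/12 s, in which the tool goes at most 41.7 mm and 7.16 degrees, less where a joint would pass 70% of its speed; a pose out of reach is approached as far as the arm can. A call with a gripper value outside its range is refused whole. OPENING is the opening, from 0 (shut) to 1 (fully open), set as the call begins (- or left out, the last holds). The fingers move at their own pace and stop on an object; FORCE is the grip in N (left out, the last holds). Time passes only in rows, so rows that do not move let the fingers close. It gives the time, the measured TCP pose, the force, the opening and the grip force at its end, in the units of the state.
- robot.get_state(): the state, without advancing time (a new reading comes with each control period).
- camera(name): name is "scene" or "top" or "wrist"; returns a dict with "color" (480x640x3 uint8, red, green, blue), "z_map" (480x640 float32, m along the optical axis (not along the pixel's ray), 0 where there is no reading), "intrinsics" (3x3 intrinsics, pixels), "R" (3x3) and "t" (3): a world point X has camera coordinates R X + t. Camera axes: x right, y down, z forward; pixel columns grow to the right and rows downward; lengths in m; the calibration is good to about 2 mm. The wrist camera is an equidistant fisheye: a pixel r from the principal point sees the ray r / f radians off the axis. A picture is of the moment at which its call begins.
- order.finish_job(): hands the job in; it is judged then, once.
The state is a dict: "time": time; "qpos": joint angles; "dq": joint speeds; "tau": joint torques, N m; "tool_pos": TCP position; "ee_rot": TCP orientation; "ft_force": force on the tool from outside, world axes, zero at the start; "torque": the same for the moment, N m; "finger_gap": finger opening in m; "gripper_force": force on a finger pad.
Only numpy, scipy, OpenCV 4.12 (cv2) and the standard library are available. Lean on these libraries where they do the work, as an engineer would, in place of code of your own. Each camera call takes 0.05 s, during which the arm holds its last target. There are 200 camera calls.

TASK

Press the freshly cemented heel that stands in the work tray of the bench press: push the tray fully home under the head, then pull the spring-return lever forward by its handle until its pointer is level with the set pointer on the quadrant, without pulling well past it, and keep it there for three seconds so that the cement takes. The job finishes with the gripper still holding the lever at the set pointer: do not let go, do not shift the set pointer, and leave the other things on the bench where they are.

Things in the scene. Friction and masses are not known exactly. Their poses are not given: they have to be found in the camera images.
- press: Bench cementing press, fixed: grey cast C-frame, place and yaw vary. Origin on the bench top; x points from its open front (robot side) to the column at its back, y left, z up. Base x -95 to +130 mm, y +-75, 30 high. Head 70 wide, z 138 to 200, overhanging to x = -59 mm; its column is at x = 60 to 125. Ram axis at x = -5, y = 0; the ram stands up to z = 221.
- tray (a joint): Steel work tray, 130 x 108 x 10 mm, sliding on the base between two side rails; a low wooden nest on it (inside 66 x 64 mm, 10 high) holds the heel. Value in m: 0 fully home under the head, against a stop; grows as it stands out to the front (press -x), at most 0.105. It starts 0.09 out, stays where it is left and takes about 2 to 4 N to slide.
- tray_handle (a point): Middle of the tray's handle, a level round steel bar of 10 mm diameter and 72 mm length along press y, 35 mm ahead of the tray's front edge and 50 mm above the bench. At tray value t it is at press x = -0.105 - t (m), y = 0. Axes as the press.
- tray_nest (a point): Centre of the floor of the tray's nest, 42 mm above the bench, directly under the ram when the tray is home.
- heel: The cemented heel, loose in the tray's nest: a D-shaped block of brown wood layers, 60 x 58 x 37 mm, about 0.09 kg, with a 7 mm black rubber top piece uppermost. Origin: centre of its underside; its x axis points from its flat face to its round face.
- pad: Rubber pressing pad, 54 mm in diameter, sprung on the end of the ram. Origin: centre of its underside, 95 mm above the bench with the lever up, 16 mm over the heel's top. It comes down 20 mm per rad of the lever and is on the heel from about 0.8 rad; its spring then gives 2 N and 1 N more per mm.
- lever (a joint): Hand lever on the right side of the head. Value in rad: 0 straight up (at rest, against a stop), grows as it is pulled forward (press -x) and down, 1.4 at most. A spring returns it to 0 whenever it is let go: about 3 N at the grip at 0, rising to about 10 to 12 N at the set pointer, at right angles to the lever.
- handle: The whole hand lever: hub, steel rod (14 mm diameter) and black hand grip; turns about its origin, which is on the axis of the level shaft at press x = +15 mm, y = -90, z = 160. Its z axis points along the rod to the grip. At press y = -48 stands the quadrant, a flat curved aluminium plate of 90 mm outer radius about the shaft, running from straight above it forward and down.
- grip (a point): Point to grip, in the black moulded hand grip on the end of the lever: flat-sided, 24 mm wide along press y, 30 mm across and 72 mm long, from 112 to 184 mm from the shaft axis. This point is 150 mm from the axis: press x = 0.015 - 0.150 sin(lever), y = -0.090, z = 0.160 + 0.150 cos(lever) (m). Its two flat sides face press +y and -y and can be pinched from above.
- lever_pointer (a point): Tip of the lever's pointer, a small steel fin on the inner (left) side of the rod, 85 mm from the shaft axis. In the press frame it is at x = 0.015 - 0.085 sin(lever), y = -0.058, z = 0.160 + 0.085 cos(lever).
- setpointer (a joint): The set pointer, a dark steel clip with a brass thumbscrew on the rim of the quadrant (press y = -58 to -38 mm), standing out to 122 mm from the shaft axis; tight, already set for this heel. Value in rad on the lever's scale: the lever is at the mark when both values are equal. Varies from 0.95 to 1.2.
- pointer_mark (a point): The point of the set pointer that the lever's pointer meets, 85 mm from the shaft axis; the two points coincide when the lever is at the mark. Its frame turns with the set pointer: z points away from the shaft, -x is the direction of further pull.
- other_heel: The second heel of the pair, same shape and size, not to be used: it stands on the bench to the left of the press. Origin: centre of its underside.
- cement_tin: Cement tin, 72 mm in diameter, 100 mm tall, on the bench left of the press. Origin: centre of its underside.
- tape_roll: Roll of black tape lying flat, 100 mm across, 24 mm high, on the bench to the right in front of the press. Origin: centre of its underside.
- spool_a: Brown thread spool, 42 mm across, 60 mm tall, standing on the bench well away from the press. Origin: centre of its underside.
- spool_b: Pale thread spool, 42 mm across, 60 mm tall, standing on the bench well away from the press. Origin: centre of its underside.
- hammer: Hammer lying on the bench, to the left. Origin: under its middle.
- awl: Awl with a wooden handle, 150 mm long, lying on the bench to the right. Origin: under its middle.
Things that resemble listed ones, but are neither listed nor needed, are in the scene too. Leave any pink or turquoise look-alike of the heel alone.

How it is judged:
By the outcome, as a careful person would: the job done as asked, in the order asked, and still so for the second after the job is handed in, while the arm keeps its last pose, push and grip.
It also fails if it takes over 64 s, if anything falls off the work surface, if the arm or the gripper's body presses on something with over 40 N, if the wrist force passes 120 N, or if a joint passes its speed limit or range.

## Working session

There is one attempt and no reset: what is moved stays moved. The work goes in short steps, Python scripts to look and compute and a shell command to move; the robot and the scene stay as the last step left them, time stands still between calls to the robot, and variables do not carry over. Pictures are saved under pics/ and viewed, at most 10 in all, crops included, and the job is handed in when it is done.

```bash
mkdir -p pics
cat > h.py <<'E'
import numpy as np,cv2
from plant import robot,camera,order
def snap(n,f):
    c=camera(n); cv2.imwrite(f'pics/{f}.png',c['color'][:,:,::-1]); np.savez(f'pics/{f}.npz',**c); return c
def px(c,u,v,z=None):
    K=c['intrinsics'];z=z or np.median(c['z_map'][v-1:v+2,u-1:u+2])
    p=np.array([(u-K[0,2])/K[0,0]*z,(v-K[1,2])/K[1,1]*z,z]); return c['R'].T@(p-c['t'])
def cloud(c):
    K=c['intrinsics'];z=c['z_map'].astype(float);v,u=np.mgrid[:480,:640]
    p=np.stack([(u-K[0,2])/K[0,0]*z,(v-K[1,2])/K[1,1]*z,z],-1); P=(p-c['t'])@c['R']; P[z==0]=np.nan; return P
E
python3 - <<'E'
from h import *
for n in ['top','scene']:
    c=snap(n,n+'1'); print(n,c['R'],c['t'],c['intrinsics'])
E
```

```text
top [[ 0.00812414 -0.99987608  0.01348424]
 [-0.98817706 -0.01009222 -0.15298444]
 [ 0.15310157 -0.01208195 -0.9881366 ]] [-0.04022915  0.58169505  1.60234321] [[598.01675472   0.         316.92478501]
 [  0.         598.01675472 244.96964882]
 [  0.           0.           1.        ]]
scene [[-0.47549955  0.87970449  0.0044934 ]
 [ 0.61554737  0.33635729 -0.71271678]
 [-0.62849153 -0.33613061 -0.70143753]] [ 0.29359587 -0.20313305  1.61186502] [[502.19288972   0.         322.9327473 ]
 [  0.         502.19288972 231.47280733]
 [  0.           0.           1.        ]]
```

View pics/top1.png

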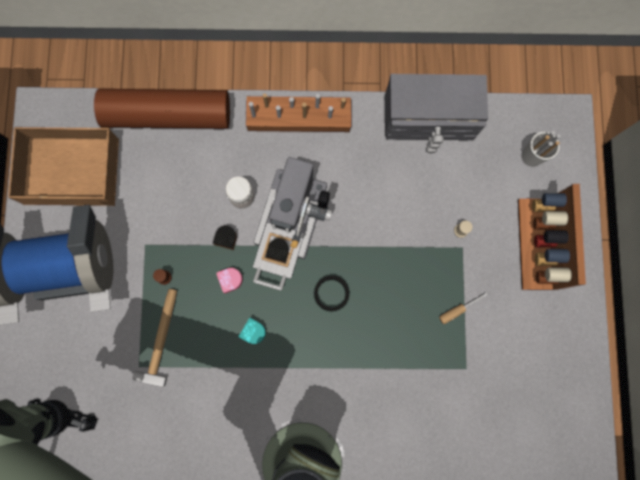

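View pics/scene1.png

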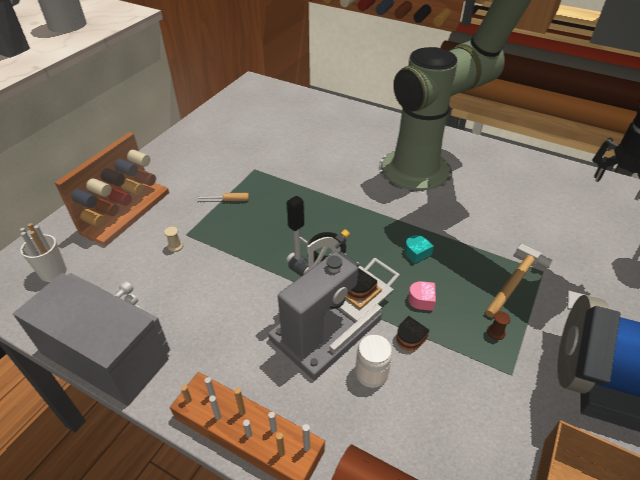

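The top view shows the press at about (288,205), with the tray handle bar at (268,284) and the lever grip at (325,198). Next I'll fit the press pose from the head top and the base.

Run:
```python
from h import *
for n in ['top1','scene1']:
    c=np.load(f'pics/{n}.npz');P=cloud(c)
    if n=='top1': reg=(slice(130,300),slice(225,350))
    else: reg=(slice(180,380),slice(230,410))
    Q=P[reg].reshape(-1,3)
    for lo,hi in [(.192,.207),(.025,.033),(.043,.056),(.29,.33)]:
        q=Q[(Q[:,2]>lo)&(Q[:,2]<hi)]
        if len(q)<5: continue
        r=cv2.minAreaRect(q[:,:2].astype(np.float32)*1000); print(n,lo,hi,len(q),r,q.mean(0))
c=np.load('pics/top1.npz')
for uv in [(268,284),(256,278),(283,288),(325,198),(287,203)]: print(uv,px(c,*uv))
a=cv2.imread('pics/top1.png')[140:300,225:350]
b=cv2.imread('pics/scene1.png')[185:345,250:410]
cv2.imwrite('pics/crop.png',np.hstack([cv2.resize(a,None,fx=3.2,fy=3.2,interpolation=2)[:512,:400],cv2.resize(b,(400,400),interpolation=2) if 0 else cv2.copyMakeBorder(cv2.resize(b,(400,400),interpolation=2),0,112,0,0,0)]))
```

```text
top1 0.192 0.207 1739 ((664.4878540039062, 13.15753173828125), (131.33370971679688, 224.1508331298828), 74.10254669189453) [0.69238024 0.03379133 0.19903514]
top1 0.025 0.033 626 ((618.264892578125, 50.36878204345703), (368.400146484375, 342.0912780761719), 0.4040839672088623) [0.64742469 0.04390759 0.0291432 ]
top1 0.043 0.056 1212 ((611.3412475585938, 91.14002990722656), (242.31272888183594, 308.92132568359375), 89.18489837646484) [0.58548063 0.07748086 0.04806564]
top1 0.29 0.33 47 ((641.960205078125, -47.48851776123047), (16.32118034362793, 31.34792137145996), 24.204730987548828) [ 0.63800559 -0.04239626  0.31012431]
scene1 0.192 0.207 2388 ((669.8071899414062, 13.622077941894531), (128.91673278808594, 221.7878875732422), 73.48040008544922) [0.70202662 0.03213504 0.19877254]
scene1 0.025 0.033 1856 ((589.852783203125, -89.8306884765625), (469.8183288574219, 623.0567626953125), 6.113622665405273) [0.70557293 0.05753932 0.02897505]
scene1 0.043 0.056 1265 ((643.7786254882812, 123.97427368164062), (223.6954345703125, 328.90875244140625), 76.80067443847656) [0.63660966 0.10038724 0.04833718]
scene1 0.29 0.33 246 ((658.8716430664062, -40.915672302246094), (17.787891387939453, 33.59856414794922), 41.27561569213867) [ 0.6607862  -0.04119503  0.3101685 ]
(268, 284) [0.47196418 0.09662899 0.05782172]
(256, 278) [0.48863661 0.1300539  0.05055855]
(283, 288) [0.4660894  0.05839578 0.00178565]
(325, 198) [ 0.64449503 -0.04879033  0.34242017]
(287, 203) [0.65999154 0.04249092 0.21853636]
```

View pics/crop.png

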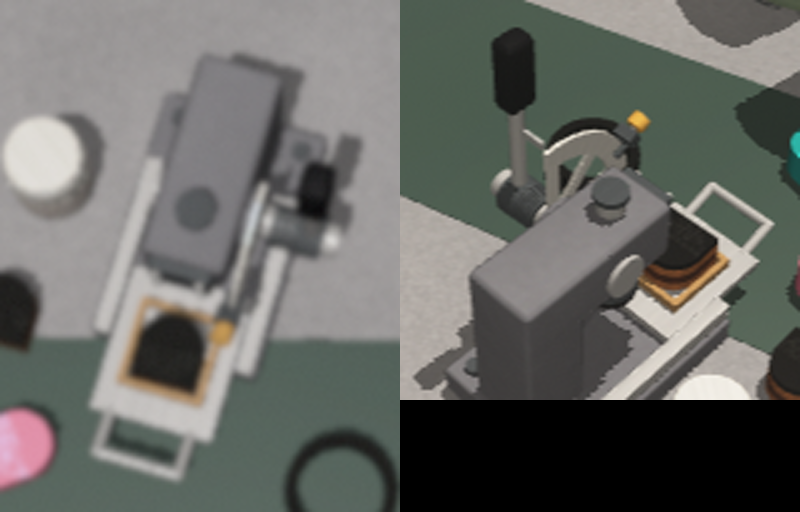

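The crop shows the head top, ram cap, lever grip, brass set-pointer screw at about (222,332) and the tray bar. Now a cleaner fit by connected components.

Run:
```python
from h import *
for n,seed in [('top1',(293,180)),('scene1',(310,300))]:
    c=np.load(f'pics/{n}.npz');P=cloud(c);z=P[...,2]
    m=((z>.194)&(z<.206)).astype(np.uint8)
    m=cv2.morphologyEx(m,cv2.MORPH_OPEN,np.ones((5,5)))
    k,l,s,ce=cv2.connectedComponentsWithStats(m); i=1+np.argmax(s[1:,4])
    q=P[l==i]; print(n,s[i],cv2.minAreaRect(q[:,:2].astype(np.float32)*1000))
    reg=np.zeros_like(m);
    if n=='top1': reg[190:220,270:305]=1
    else: reg[240:280,320:350]=1
    q=P[(reg>0)&(z>.214)&(z<.226)]; print('ram',len(q),np.median(q,0),cv2.minEnclosingCircle(q[:,:2].astype(np.float32)*1000))
    reg[:]=0
    if n=='top1': reg[160:225,310:340]=1
    else: reg[190:240,280:310]=1
    q=P[(reg>0)&(z>.27)&(z<.36)]; print('grip',len(q),q.min(0),q.max(0),np.median(q,0))
    hsv=cv2.cvtColor(c['color'],cv2.COLOR_RGB2HSV)
    b=(hsv[...,0]>15)&(hsv[...,0]<28)&(hsv[...,1]>150)&(hsv[...,2]>120)&(z>.15)&(z<.3)
    q=P[b]; print('brass',len(q),np.median(q,0))
    m=(z>.043)&(z<.058)&(P[...,0]<.505)&(P[...,0]>.44)&(P[...,1]>.03)&(P[...,1]<.15)
    q=P[m]; print('bar',len(q)); 
    if len(q)>5: print(cv2.minAreaRect(q[:,:2].astype(np.float32)*1000))
```

```text
top1 [284 157  28  28 358] ((745.7711791992188, 24.149490356445312), (67.40081787109375, 63.55715560913086), 64.1423568725586)
ram 124 [0.65525603 0.04726771 0.2202521 ] ((643.199462890625, 32.895320892333984), 34.63473129272461)
grip 192 [ 0.63379277 -0.05843866  0.27348183] [ 0.66411817 -0.03064941  0.34932826] [ 0.64345424 -0.04415891  0.33931942]
brass 0 [nan nan nan]
bar 163
((481.7496337890625, 88.44230651855469), (100.49121856689453, 45.228153228759766), 89.44207763671875)
scene1 [ 279  259   76   54 1912] ((701.08251953125, 33.471397399902344), (71.16386413574219, 173.52366638183594), 74.50855255126953)
ram 207 [0.656728   0.04318644 0.21985004] ((635.1734008789062, 37.009849548339844), 41.25185012817383)
grip 510 [ 0.64064856 -0.06041793  0.27266683] [ 0.67094712 -0.03137503  0.34497836] [ 0.66198622 -0.04000079  0.31766482]
brass 40 [0.56614038 0.02523213 0.21160373]
bar 187
((485.5258483886719, 90.30952453613281), (93.42622375488281, 40.643619537353516), 86.03377532958984)
  return _methods._mean(a, axis=axis, dtype=dtype,
  ret = um.true_divide(
```

```bash
cat >> h.py <<'E'
def ray(c,u,v,z):
    K=c['intrinsics'];d=c['R'].T@np.array([(u-K[0,2])/K[0,0],(v-K[1,2])/K[1,1],1]);o=-c['R'].T@c['t']
    return o+d*(z-o[2])/d[2]
E
python3 - <<'E'
from h import *
t=np.load('pics/top1.npz');s=np.load('pics/scene1.npz')
T=lambda x,y,z:ray(t,225+x/3.2,140+y/3.2,z)
S=lambda x,y,z:ray(s,250+(x-400)/2.5,185+y/2.5,z)
for n,p in dict(ramT=T(196,208,.221),barLT=T(95,451,.05),barRT=T(182,474,.05),rearL=T(207,57,.2),rearR=T(280,75,.2),frontL=T(146,250,.2),
 ramS=S(610,184,.221),barR=S(714,186,.05),barL=S(770,224,.05),hf=S(667,222,.2),hrR=S(556,160,.2)if 0 else S(472,275,.2),hrL=S(513,312,.2),gripS=S(514,38,.344)).items(): print(n,p.round(4))
E
```

```text
ramT [0.6543 0.0442 0.221 ]
barLT [0.4807 0.1335 0.05  ]
barRT [0.4618 0.0593 0.05  ]
rearL [0.7821 0.0382 0.2   ]
rearR [ 0.768 -0.02   0.2  ]
frontL [0.6249 0.0836 0.2   ]
ramS [0.6526 0.0437 0.221 ]
barR [0.4649 0.0677 0.05  ]
barL [0.4845 0.1363 0.05  ]
hf [0.6504 0.0958 0.2   ]
hrR [ 0.7736 -0.0155  0.2   ]
hrL [0.7891 0.0312 0.2   ]
gripS [ 0.6531 -0.0428  0.344 ]
```

Run:
```python
from h import *
s=robot.get_state(); print({k:np.round(v,3) for k,v in s.items()})
R=cv2.Rodrigues(np.array(s['ee_rot']))[0]; print(R.round(3))
c=camera('wrist'); cp=-c['R'].T@c['t']; print('cam in tool',R.T@(cp-s['tool_pos']), 'axis in tool',R.T@c['R'][2], c['intrinsics'])
O=np.array([.6583,.0426]);a=np.radians(-16.2);M=np.array([[np.cos(a),-np.sin(a)],[np.sin(a),np.cos(a)]])
for n,p in dict(preTray=(-.25,.015),contact=(-.216,.015),home=(-.121,.015),grip=(.015,-.09),view=(-.15,-.12)).items(): print(n,O+M@p)
```

```text
{'time': np.float64(0.1), 'qpos': array([ 1.137,  0.327, -0.193,  1.052, -0.   ,  1.437]), 'dq': array([ 0.002, -0.002,  0.002,  0.001, -0.001, -0.001]), 'tau': array([ 1.0000e-03, -4.4424e+01,  2.6304e+01,  8.0000e-03, -0.0000e+00,
        0.0000e+00]), 'tool_pos': array([0.162, 0.525, 0.231]), 'ee_rot': array([-4.690e-01, -3.106e+00,  2.000e-03]), 'ft_force': array([-1.101, -0.053,  0.332]), 'torque': array([-0.014, -0.018,  0.023]), 'gripper_force': np.float64(0.0), 'finger_gap': np.float64(0.085)}
[[-0.955  0.295 -0.001]
 [ 0.295  0.955 -0.001]
 [ 0.    -0.002 -1.   ]]
cam in tool [ 0.06926035  0.00069211 -0.14326697] axis in tool [-2.71787705e-01 -4.33458649e-04  9.62357135e-01] [[371.64829954   0.         322.70440727]
 [  0.         371.64829954 237.48490205]
 [  0.           0.           1.        ]]
preTray [0.42241145 0.12675218]
contact [0.45506143 0.11726648]
home [0.54628933 0.09076233]
grip [ 0.64759521 -0.0480113 ]
view [ 0.48077701 -0.03078658]
```

Tool y is already within 1° of press y, and the camera sits on the robot side, clear of the press. I'll move to the front of the tray with the fingers shut.

```bash
python3 -m jog '[0.0217,-0.0332,0,0.1,0.0217,-0.0332,0,0.1,0.0217,-0.0332,0,0.1,0.0217,-0.0332,0,0.1,0.0217,-0.0332,0,0.1,0.0217,-0.0332,0,0.1,0.0217,-0.0332,0,0.1,0.0217,-0.0332,0,0.1,0.0217,-0.0332,0,0.1,0.0217,-0.0332,0,0.1]' 0 60; python3 -m jog '[0.0217,-0.0332,0,0,0.0217,-0.0332,0,0,0,0,0,0,0,0,0,0]'
cat >> h.py <<'E'
def wray(c,u,v,z):
    K=c['intrinsics'];x=np.array([u-K[0,2],v-K[1,2]]);r=np.hypot(*x);th=r/K[0,0]
    d=c['R'].T@np.array([*(x/r*np.sin(th)),np.cos(th)]);o=-c['R'].T@c['t'];return o+d*(z-o[2])/d[2]
def wproj(c,X):
    p=c['R']@X+c['t'];r=np.hypot(p[0],p[1]);th=np.arctan2(r,p[2]);K=c['intrinsics'];return K[:2,2]+p[:2]/r*th*K[0,0]
E
python3 - <<'E'
from h import *
snap('wrist','w1')
E
```

```text
time: 0.98
tool_pos: [0.3799, 0.1917, 0.2313]
ee_rot: [0.442, 3.11, 0.0]
ft_force: [1.9, -0.1, -0.6]
finger_gap: -0.0003
gripper_force: 0.0
time: 1.32
tool_pos: [0.4235, 0.1254, 0.231]
ee_rot: [-0.449, -3.109, -0.0]
ft_force: [-0.0, -0.0, 0.1]
finger_gap: 0.0003
gripper_force: 0.0
```

View pics/w1.png

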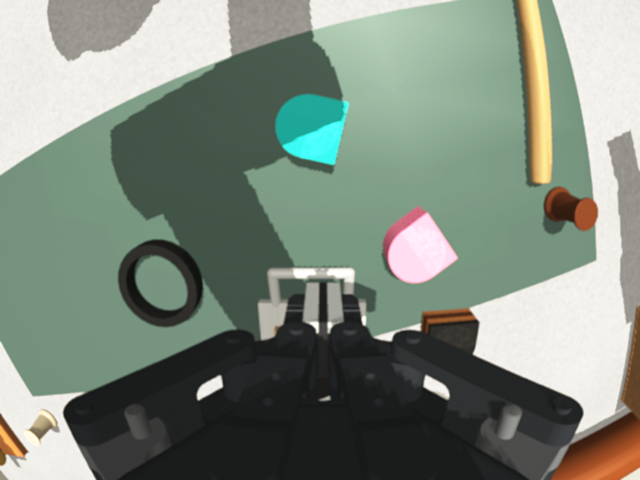

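The wrist view, with up toward the robot, shows the tray bar from (271,272) to (353,271). Pink heel is clear at (420,248).

Run:
```python
from h import *
c=np.load('pics/w1.npz');a=wray(c,271,272,.055);b=wray(c,353,271,.055);print(a,b,b-a,np.degrees(np.arctan2((b-a)[0],(b-a)[1])),(a+b)/2)
print('pinkedge',wray(c,383,255,.04))
g=cv2.imread('pics/w1.png')[255:345,245:380];cv2.imwrite('pics/w1c.png',cv2.resize(g,None,fx=5,fy=5,interpolation=2))
```

```text
[0.46197733 0.06475271 0.055     ] [0.48230311 0.13772879 0.055     ] [0.02032579 0.07297607 0.        ] 15.563942618370811 [0.47214022 0.10124075 0.055     ]
pinkedge [0.48072068 0.16922803 0.04      ]
```

View pics/w1c.png

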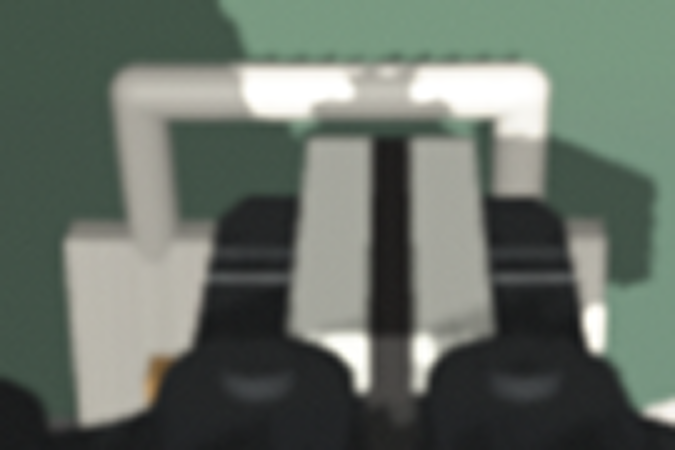

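```bash
python3 -m jog '[0,0,-0.035,0,0,0,-0.035,0,0,0,-0.035,0,0,0,-0.035,0,0,0,-0.035,0,0,0,-0.019,0,0,0,0,0,0.0096,-0.0028,0,0,0.0096,-0.0028,0,0,0.0048,-0.0014,0,0]' 0 60
python3 -m jog '[0.0038,-0.0011,0,0,0.0038,-0.0011,0,0,0.0038,-0.0011,0,0,0.0048,-0.0014,0,0,0.0048,-0.0014,0,0,0.0048,-0.0014,0,0,0.0048,-0.0014,0,0]'
```

```text
time: 2.2
tool_pos: [0.4507, 0.1205, 0.0393]
ee_rot: [0.44, 3.105, 0.002]
ft_force: [0.6, -0.1, 0.3]
finger_gap: -0.0002
gripper_force: 0.0
time: 2.78
tool_pos: [0.4772, 0.1111, 0.0372]
ee_rot: [-0.442, -3.109, -0.0]
ft_force: [-1.9, 1.7, 1.6]
finger_gap: 0.0004
gripper_force: 1.3
```

```bash
python3 -m jog '[0.0058,-0.0017,0,0,0.0058,-0.0017,0,0,0.0058,-0.0017,0,0,0.0058,-0.0017,0,0,0.0058,-0.0017,0,0,0.0058,-0.0017,0,0,0.0058,-0.0017,0,0,0.0058,-0.0017,0,0,0.0058,-0.0017,0,0]'
python3 -m jog '[0.0038,-0.0011,0,0,0.0029,-0.0008,0,0,0.0019,-0.0006,0,0]'
```

```text
time: 3.53
tool_pos: [0.5302, 0.0958, 0.0372]
ee_rot: [-0.442, -3.11, -0.0]
ft_force: [-2.2, 0.7, 0.1]
finger_gap: 0.0003
gripper_force: 1.3
time: 3.78
tool_pos: [0.5387, 0.0933, 0.0372]
ee_rot: [0.442, 3.11, 0.0]
ft_force: [-1.1, 2.3, -0.1]
finger_gap: -0.0001
gripper_force: 1.1
```

Then slowly until the stop shows in the force.

```bash
python3 -m jog '[0.0019,-0.0006,0,0,0.0019,-0.0006,0,0,0,0,0,0]';python3 -m jog '[0.0019,-0.0006,0,0,0.0019,-0.0006,0,0,0,0,0,0]'; python3 -m jog '[0.0014,-0.0004,0,0,0.0014,-0.0004,0,0,0,0,0,0]'
```

```text
time: 4.03
tool_pos: [0.5425, 0.0921, 0.0373]
ee_rot: [0.442, 3.11, -0.0]
ft_force: [0.4, -0.2, -0.6]
finger_gap: 0.0001
gripper_force: 0.4
time: 4.28
tool_pos: [0.5463, 0.0908, 0.0374]
ee_rot: [0.442, 3.11, -0.0]
ft_force: [-0.4, 1.5, -0.6]
finger_gap: 0.0002
gripper_force: 0.5
time: 4.53
tool_pos: [0.549, 0.09, 0.0373]
ee_rot: [0.442, 3.11, -0.0]
ft_force: [-1.4, 1.6, -0.1]
finger_gap: -0.0002
gripper_force: 0.6
```

```bash
python3 -m jog '[0.0019,-0.0006,0,0,0,0,0,0]';python3 -m jog '[0.0019,-0.0006,0,0,0,0,0,0]'; python3 -m jog '[0.0019,-0.0006,0,0,0,0,0,0]'
```

```text
time: 4.7
tool_pos: [0.5497, 0.0897, 0.0372]
ee_rot: [-0.442, -3.109, -0.0]
ft_force: [-4.8, 2.4, 1.9]
finger_gap: -0.0
gripper_force: 2.3
time: 4.87
tool_pos: [0.5498, 0.0897, 0.037]
ee_rot: [-0.44, -3.105, -0.001]
ft_force: [-8.4, 3.5, 6.2]
finger_gap: -0.0001
gripper_force: 4.5
time: 5.03
tool_pos: [0.5498, 0.0897, 0.0368]
ee_rot: [-0.439, -3.102, -0.002]
ft_force: [-12.6, 6.1, 9.6]
finger_gap: -0.0001
gripper_force: 6.7
```

Tray is hard against its stop. Backing off, rising, and looking at the lever from above in front.

```bash
python3 -m jog '[-0.0192,0.0056,0,0,-0.0288,0.0084,0,0,-0.0192,0.0056,0.01,0,0,0,0.036,0,0,0,0.038,0,0,0,0.038,0,0,0,0.038,0,0,0,0.038,0,0,0,0.038,0,0,0,0.038,0]' 0 60
python3 -m jog '[0,0,0.038,0,0,0,0.038,0,0,0,0.033,0,0.012,-0.03,0,0,0.012,-0.03,0,0,0.012,-0.03,0,0,0.012,-0.03,0,0,0,0,0,0,0,0,0,0]' 0.55
python3 - <<'E'
from h import *
snap('wrist','w2');snap('top','top2')
E
```

```text
time: 5.87
tool_pos: [0.4877, 0.1075, 0.3139]
ee_rot: [0.442, 3.107, -0.001]
ft_force: [1.8, -0.0, -0.6]
finger_gap: 0.0001
gripper_force: 0.0
time: 6.62
tool_pos: [0.536, -0.014, 0.42]
ee_rot: [0.447, 3.109, -0.001]
ft_force: [-0.8, 1.0, 0.2]
finger_gap: 0.0469
gripper_force: 0.0
```

View pics/w2.png

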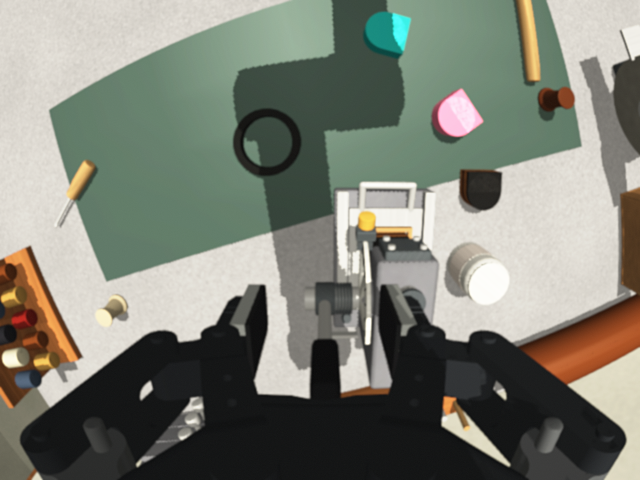

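The tray is home, its bar running (362–415,186). The grip (324,370) is centred between the fingers (266–381). Now refining the press frame.

Run:
```python
from h import *
c=np.load('pics/w2.npz')
print('bar',wray(c,362,186,.055),wray(c,415,186,.055))
print('grip top',wray(c,324,342,.344))
print('hub ends',wray(c,306,298,.16),wray(c,352,299,.16))
P=[]
g=cv2.imread('pics/w2.png')[170:330,300:450];cv2.imwrite('pics/w2c.png',cv2.resize(g,(750,600),fx=0,fy=0,interpolation=2))
z=c['z_map'];print(z[219,366],z[240,366],z[352,324])
```

```text
bar [0.55200924 0.03811153 0.055     ] [0.57200808 0.11072028 0.055     ]
grip top [ 0.60094678 -0.03151829  0.344     ]
hub ends [ 0.64561422 -0.06656162  0.16      ] [ 0.66245527 -0.01416615  0.16      ]
0.3565933 0.3727812 0.30067858
```

View pics/w2c.png

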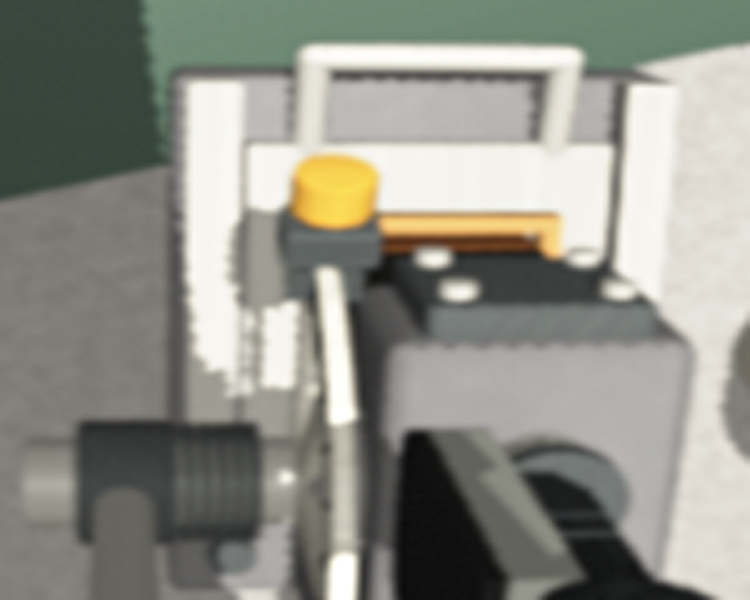

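```bash
cat >> h.py <<'E'
O=np.array([.662,.045]);A=np.radians(-16)
def pf(X):
    d=X[...,:2]-O;return np.stack([d[...,0]*np.cos(A)+d[...,1]*np.sin(A),-d[...,0]*np.sin(A)+d[...,1]*np.cos(A),X[...,2]],-1)
def pol(p): # r, theta on lever scale
    return np.hypot(p[...,0]-.015,p[...,2]-.16),np.arctan2(.015-p[...,0],p[...,2]-.16)
def wcloud(c):
    K=c['intrinsics'];v,u=np.mgrid[:480,:640];x=np.stack([u-K[0,2],v-K[1,2]],-1).astype(float);r=np.linalg.norm(x,axis=-1)+1e-9;th=r/K[0,0]
    z=c['z_map'].astype(float);p=np.concatenate([x/r[...,None]*np.tan(th)[...,None]*z[...,None],z[...,None]],-1);P=(p-c['t'])@c['R'];P[z==0]=np.nan;return P
def brass(c,P):
    h=cv2.cvtColor(c['color'],cv2.COLOR_RGB2HSV);q=pf(P);r,t=pol(q)
    m=(h[...,0]>13)&(h[...,0]<30)&(h[...,1]>140)&(h[...,2]>110)&(q[...,1]<-.02)&(q[...,1]>-.08)&(r>.08)&(r<.14)&(q[...,2]>.17)
    return q[m],r[m],t[m]
E
python3 - <<'E'
from h import *
for n,f in [('w2',wcloud),('scene1',cloud)]:
    c=np.load(f'pics/{n}.npz');q,r,t=brass(c,f(c))
    print(n,len(q),'y',np.percentile(q[:,1],[5,50,95]),'r',np.percentile(r,[5,50,95]),'t',np.percentile(t,[5,50,95]))
    k=r>np.percentile(r,90)-.003;print(t[k].min(),t[k].max(),t[k].mean())
c=np.load('pics/w2.npz');P=pf(wcloud(c));print('grip top',P[352,324],P[345,324],P[360,315],P[360,333])
E
```

```text
w2 266 y [-0.05501825 -0.0486952  -0.04182881] r [0.11129529 0.12059989 0.12273782] t [1.07297165 1.09998492 1.18165718]
1.064715332007296 1.2051853960566958 1.1265785971995088
scene1 43 y [-0.05259404 -0.04490528 -0.03945353] r [0.10908904 0.11423167 0.12011215] t [1.07325402 1.10456638 1.16500638]
1.074771727867459 1.1718667073847302 1.116784372222352
grip top [-1.80604963e-04 -9.04688481e-02  3.00004637e-01] [ 0.00098714 -0.09044958  0.28706986] [ 0.00097361 -0.09781234  0.31023566] [ 0.00031691 -0.08320351  0.31131527]
```

Frame check is excellent (grip face at x≈0, y −0.0905) and the set pointer is ≈1.13. Going over the grip and down.

```bash
python3 -m jog '[0.0289,-0.0079,0,0,0.0289,-0.0079,0,0,0.0289,-0.0079,0,0,0.0289,-0.0079,0,0.3,0,0,0,0,0,0,-0.035,0,0,0,-0.035,0,0,0,-0.035,0,0,0,-0.024,0,0,0,0,0]' 0.55 80
python3 -m jog '[0,0,0,0,0,0,0,0,0,0,0,0,0,0,0,0]' 0 80
```

```text
time: 7.55
tool_pos: [0.6473, -0.0416, 0.2856]
ee_rot: [-0.43, -3.102, -0.0]
ft_force: [-0.4, -0.3, -0.7]
finger_gap: 0.0473
gripper_force: 0.0
time: 7.88
tool_pos: [0.6498, -0.0462, 0.2931]
ee_rot: [-0.437, -3.111, 0.009]
ft_force: [-4.8, -7.4, -4.4]
finger_gap: 0.0235
gripper_force: 80.7
```

```bash
python3 -m jog '[-0.0073,0.0021,-0.0002,0,-0.0073,0.0021,-0.0006,0,-0.0072,0.0021,-0.001,0,-0.0072,0.002,-0.0013,0,-0.0071,0.0021,-0.0017,0,-0.0071,0.002,-0.0021,0,0,0,0,0]'
python3 - <<'E'
from h import *
s=robot.get_state();p=pf(s['tool_pos']);p[2]+=.019;print(p,pol(p))
E
```

```text
time: 8.47
tool_pos: [0.6109, -0.0349, 0.288]
ee_rot: [0.436, 3.1, -0.011]
ft_force: [7.4, -11.9, -6.2]
finger_gap: 0.0229
gripper_force: 80.4
[-0.02707341 -0.09091319  0.30697951] (np.float64(0.152882788913939), np.float64(0.2787981567438662))
```

```bash
python3 -m jog '[-0.0069,0.0018,-0.0024,0,-0.0068,0.0018,-0.0028,0,-0.0067,0.0017,-0.0031,0,-0.0065,0.0017,-0.0035,0,-0.0063,0.0016,-0.0038,0,-0.0062,0.0016,-0.0041,0,-0.0059,0.0015,-0.0045,0,-0.0057,0.0015,-0.0047,0,-0.0055,0.0014,-0.0051,0,-0.0052,0.0014,-0.0053,0]'
python3 - <<'E'
from h import *
s=robot.get_state();p=pf(s['tool_pos']);p[2]+=.019;print(p,pol(p))
E
```

```text
time: 9.3
tool_pos: [0.5516, -0.0178, 0.2531]
ee_rot: [0.433, 3.094, -0.007]
ft_force: [-1.4, -4.6, 18.3]
finger_gap: 0.023
gripper_force: 83.6
[-0.08886506 -0.09078803  0.27211908] (np.float64(0.15283533158204102), np.float64(0.7472009260926422))
```

```bash
python3 -m jog '[-0.0049,0.0014,-0.0056,0,-0.0047,0.0014,-0.0058,0,-0.0043,0.0012,-0.0061,0,-0.0042,0.0012,-0.0063,0,0,0,0,0,0,0,0,0]'
python3 - <<'E'
from h import *
s=robot.get_state();p=pf(s['tool_pos']);p[2]+=.019;print(p,pol(p))
a=snap('wrist','w3');b=snap('scene','s3');
q,r,t=brass(b,cloud(b));print(len(q),t.min(),t.max())
g=a['color'][180:330,270:470,::-1];cv2.imwrite('pics/w3c.png',cv2.resize(g,(800,600),interpolation=2))
g=b['color'][215:290,295:395,::-1];cv2.imwrite('pics/s3c.png',cv2.resize(g,(800,600),interpolation=2))
E
```

```text
time: 9.8
tool_pos: [0.5316, -0.012, 0.2281]
ee_rot: [0.434, 3.099, -0.006]
ft_force: [-4.9, -4.4, 16.8]
finger_gap: 0.0233
gripper_force: 83.5
[-0.10964679 -0.09072353  0.24713188] (np.float64(0.15208151633702452), np.float64(0.9607214984654825))
41 1.0601151516490805 1.1797416007758215
```

View pics/w3c.png

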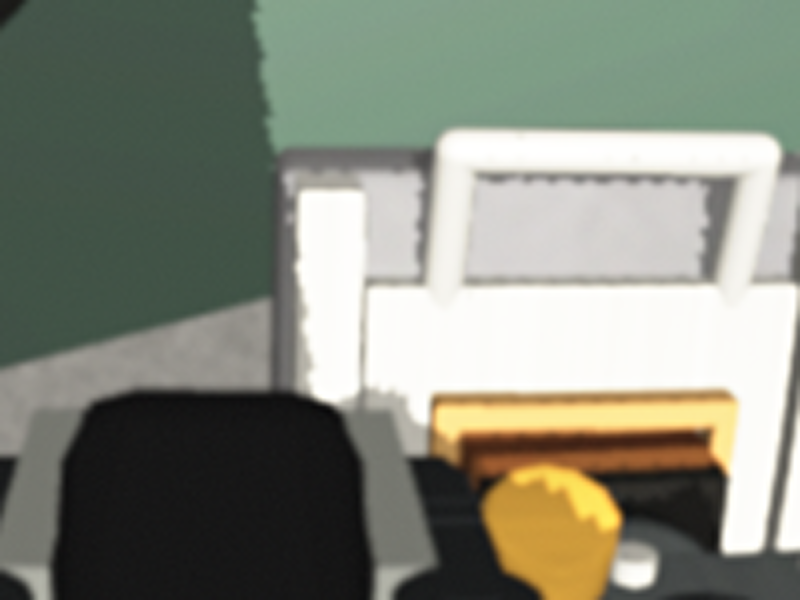

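View pics/s3c.png

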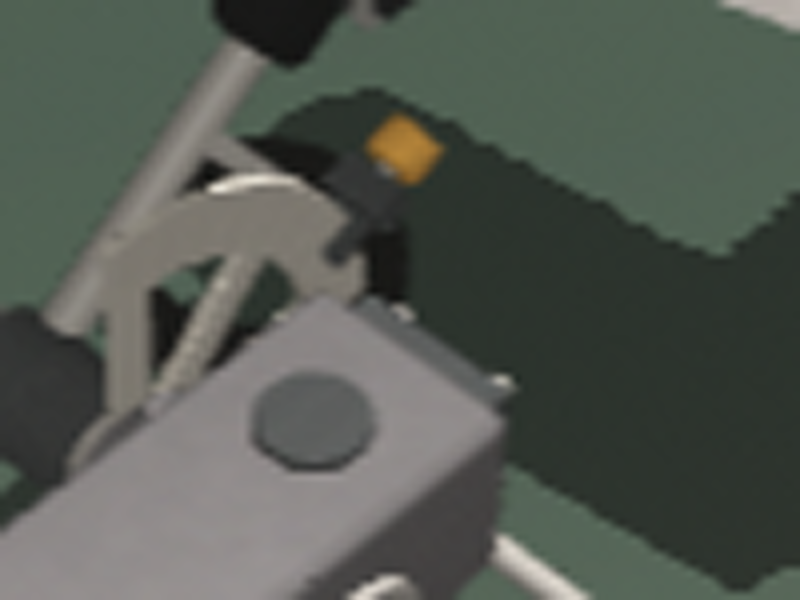

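The scene crop shows the rod from (65,330) to (250,60), its fin at (240,155), and the set clip with its brass screw at (405,148). The lever is still short of the mark. Measuring both angles by projecting the model into that camera.

```bash
cat >> h.py <<'E'
def proj(c,p): # press-frame point -> pixel in pinhole camera
    ca,sa=np.cos(A),np.sin(A);X=np.array([O[0]+ca*p[0]-sa*p[1],O[1]+sa*p[0]+ca*p[1],p[2]]);q=c['R']@X+c['t'];K=c['intrinsics'];return K[:2,2]+q[:2]/q[2]*K[0,0]
def lp(r,t,y): return (.015-r*np.sin(t),y,.16+r*np.cos(t))
def rodfit(c,P):
    q=pf(P);r,t=pol(q);m=(abs(q[...,1]+.09)<.009)&(r>.045)&(r<.105)&(t>.5)&(t<1.4)
    return q[m],r[m],t[m]
E
python3 - <<'E'
from h import *
b=np.load('pics/s3.npz')
f=lambda p:((proj(b,p)-[295,215])*8).round(0)
print('shaft',f((.015,-.09,.16)),'ram',f((-.005,0,.221)))
for t in (.9,.95,1.,1.05): print(t,'rod r.06,.1',f(lp(.06,t,-.09)),f(lp(.1,t,-.09)),'tip',f(lp(.085,t,-.058)))
for t in (1.05,1.1,1.15,1.2): print(t,'brass .107,.122',f(lp(.107,t,-.048)),f(lp(.122,t,-.048)))
q,r,t=rodfit(b,cloud(b));d=r*1.
# project along mean direction: perpendicular offsets
for T in (.9,.95,1.):
    off=r*np.sin(t-T); print(T,len(r),np.percentile(off,[5,50,95])*1000)
E
```

```text
shaft [ 21. 381.] ram [313. 364.]
0.9 rod r.06,.1 [141. 199.] [221.  78.] tip [275. 182.]
0.95 rod r.06,.1 [146. 202.] [229.  83.] tip [282. 186.]
1.0 rod r.06,.1 [150. 205.] [236.  89.] tip [287. 190.]
1.05 rod r.06,.1 [154. 209.] [242.  95.] tip [293. 196.]
1.05 brass .107,.122 [368. 150.] [402. 107.]
1.1 brass .107,.122 [374. 158.] [408. 116.]
1.15 brass .107,.122 [379. 166.] [414. 125.]
1.2 brass .107,.122 [384. 175.] [419. 136.]
0.9 148 [-8.99067563 -5.21950929  0.50047324]
0.95 148 [-12.6381196   -9.18084012  -3.2380825 ]
1.0 148 [-16.70295258 -13.04031612  -7.50237101]
```

```bash
python3 -m jog '[-0.002,0.0006,-0.0032,0,-0.0019,0.0005,-0.0033,0,-0.0018,0.0005,-0.0033,0,-0.0018,0.0005,-0.0034,0,-0.0013,0.0004,-0.0027,0,-0.0013,0.0004,-0.0028,0,0,0,0,0,0,0,0,0]'
python3 - <<'E'
from h import *
s=robot.get_state();p=pf(s['tool_pos']);p[2]+=.019;print(p,pol(p))
b=snap('scene','s4')
g=b['color'][215:290,295:395,::-1];cv2.imwrite('pics/s4c.png',cv2.resize(g,(800,600),interpolation=2))
P=cloud(np.load('pics/s3.npz'));P4=cloud(b)
for PP in (P,P4):
    q,r,t=rodfit(b,PP); k=(q[:,1]>-.093)&(q[:,1]<-.087)&(r>.06);print(len(q),k.sum())
    # fit line direction in x-z
    v=q[:,[0,2]]-q[:,[0,2]].mean(0);d=np.linalg.svd(v)[2][0];print('dir theta',np.arctan2(-d[0],d[1])%np.pi)
E
```

```text
time: 10.57
tool_pos: [0.5214, -0.0091, 0.2093]
ee_rot: [0.433, 3.1, -0.006]
ft_force: [-7.2, -4.0, 18.8]
finger_gap: 0.0232
gripper_force: 83.6
[-0.12023424 -0.09072106  0.22832367] (np.float64(0.15151377866052182), np.float64(1.1029777516201782))
148 55
dir theta 0.9468071345101747
128 51
dir theta 1.0763573869741698
```

View pics/s4c.png

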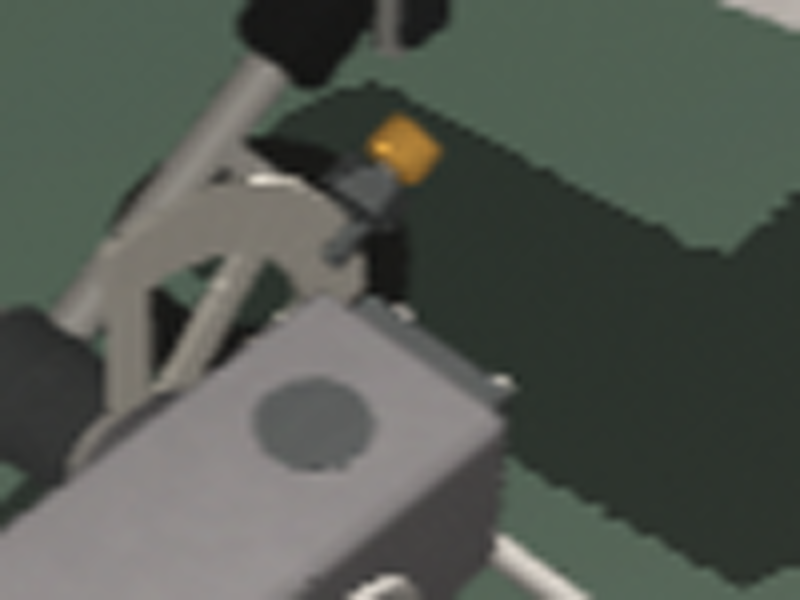

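Run:
```python
from h import *
from scipy.optimize import least_squares
snap('wrist','w4');snap('top','top4')
for n in ['w2','w3','w4','scene1','s3','s4']:
    c=np.load(f'pics/{n}.npz');P=(wcloud if n[0]=='w' else cloud)(c);q,r,t=brass(c,P)
    def res(v,full=False):
        a=r*np.sin(t-v[0]);b=q[:,1]-v[1];rr=r*np.cos(t-v[0]);side=np.hypot(a,b)-.008*v[2];top=rr-.122*v[3]
        return np.where(abs(side)<abs(top),side,top)*1000
    s=least_squares(res,[1.12,-.048,1,1],loss='soft_l1',x_scale=[.05,.005,.1,.02]);print(n,len(q),s.x.round(4),round(s.cost/len(q),2),'t ext',np.percentile(t,[1,99]).round(3))
c=np.load('pics/w4.npz')
# dark clip points near plate rim
for n in ['w2','s4','scene1']:
    c=np.load(f'pics/{n}.npz');q=pf((wcloud if n[0]=='w' else cloud)(c));r,t=pol(q)
    m=(q[...,1]>-.062)&(q[...,1]<-.034)&(r>.094)&(r<.106)&(t>.8)&(t<1.4);print(n,m.sum(),np.percentile(t[m],[2,25,50,75,98]).round(3))
```

```text
w2 266 [ 1.1411 -0.0482  0.9677  1.0014] 0.19 t ext [1.069 1.197]
w3 930 [ 1.1407 -0.0481  0.9386  1.0017] 0.1 t ext [1.073 1.215]
w4 57 [ 1.1739 -0.0458  0.6982  1.003 ] 0.06 t ext [1.19  1.222]
scene1 43 [ 1.1464 -0.0477  0.931   0.9689] 0.56 t ext [1.058 1.173]
s3 41 [ 1.1516 -0.0471  0.9264  0.9568] 0.61 t ext [1.063 1.176]
s4 40 [ 1.1488 -0.0467  0.9301  0.9584] 0.46 t ext [1.059 1.175]
w2 187 [1.072 1.079 1.083 1.089 1.174]
s4 54 [1.072 1.091 1.101 1.113 1.207]
scene1 52 [1.061 1.086 1.099 1.12  1.218]
```

```bash
cat >> h.py <<'E'
from scipy.optimize import least_squares
def lever(c,P,free):
    q=pf(P);r,t=pol(q);m=(abs(q[...,1]+.09)<.012)&(r>.04)&(r<.108)&(t>.5)&(t<1.5)&(q[...,1]<-.075);q,r,t=q[m],r[m],t[m]
    f=lambda v:(np.hypot(r*np.sin(t-v[0])-(v[2] if free else 0),q[:,1]-v[1])-.007)*1000
    s=least_squares(f,[1.,-.09,0],loss='soft_l1',x_scale=[.05,.005,.005]);return len(q),s.x.round(4),round(s.cost/len(q),2)
E
python3 - <<'E'
from h import *
for n in ['s3','s4','top4']:
    c=np.load(f'pics/{n}.npz')
    for fr in (0,1): print(n,fr,lever(c,cloud(c),fr))
E
```

```text
s3 0 (166, array([ 0.9024, -0.0902,  0.    ]), np.float64(0.75))
s3 1 (166, array([ 0.9198, -0.0902, -0.0014]), np.float64(0.73))
s4 0 (141, array([ 1.0419, -0.0902,  0.    ]), np.float64(0.69))
s4 1 (141, array([ 1.0491e+00, -9.0200e-02, -6.0000e-04]), np.float64(0.69))
top4 0 (0, array([ 1.  , -0.09,  0.  ]), np.float64(nan))
top4 1 (0, array([ 1.  , -0.09,  0.  ]), np.float64(nan))h.py:41: RuntimeWarning: invalid value encountered in scalar divide
  s=least_squares(f,[1.,-.09,0],loss='soft_l1',x_scale=[.05,.005,.005]);return len(q),s.x.round(4),round(s.cost/len(q),2)
```

Run:
```python
from h import *
c=np.load('pics/scene1.npz');q=pf(cloud(c));r,t=pol(q)
m=(q[...,1]<-.075)&(q[...,1]>-.102)&(r>.04)&(r<.108)&(abs(t)<.35);Q=q[m];rr=r[m];tt=t[m]
for fr in (0,1):
    s=least_squares(lambda v:(np.hypot(rr*np.sin(tt-v[0])-fr*v[2],Q[:,1]-v[1])-.007)*1000,[0,-.09,0],loss='soft_l1',x_scale=[.05,.005,.005]);print('rest scene',fr,len(Q),s.x.round(4))
for n in ['w3','w4']:
    c=np.load(f'pics/{n}.npz');q=pf(wcloud(c));r,t=pol(q);dark=c['color'].max(2)<60
    for T0 in ((.95,) if n=='w3' else (1.08,)):
        n1=np.array([-np.cos(T0),-np.sin(T0)]) # pull direction (x,z)
        al=-(q[...,0]-.015)*np.sin(T0)+(q[...,2]-.16)*np.cos(T0); off=(q[...,0]-.015)*np.cos(T0)+(q[...,2]-.16)*np.sin(T0)
        m=(abs(q[...,1]+.09)<.009)&(al>.115)&(al<.182)&(abs(off)<.025)&dark
        print(n,m.sum(),np.percentile(al[m],[1,50,99]).round(4),np.percentile(off[m],[5,25,50,75,95]).round(4))
        if m.sum()>20:
            k=m&(abs(off-np.median(off[m]))<.004);p=np.polyfit(al[k],off[k],1);print('slope',p,'theta by normal',T0-np.arctan(p[0]),'off at .15',np.polyval(p,.15),'theta by pos(15)',T0-(np.polyval(p,.15)-.015)/.15)
```

```text
rest scene 0 151 [-0.008  -0.0906  0.    ]
rest scene 1 151 [-0.0154 -0.0906  0.0006]
w3 2339 [0.128  0.1689 0.1819] [0.0211 0.0223 0.023  0.0235 0.0241]
slope [0.01980224 0.01961398] theta by normal 0.9302003448776488 off at .15 0.02258431177288928 theta by pos(15) 0.8994379215140714
w4 3331 [0.1376 0.1686 0.1819] [0.0205 0.0215 0.022  0.0225 0.0231]
slope [0.01542866 0.0193718 ] theta by normal 1.0645725603909943 off at .15 0.02168609739770496 theta by pos(15) 1.0354260173486336
```

Three independent measures (scene rod fit, grip face from the wrist, normals) put the lever at about 1.045 and the mark at 1.141. Pulling about 0.075 rad further, then measuring again.

```bash
cat >> h.py <<'E'
def gripfit(c,T0):
    q=pf(wcloud(c));dark=c['color'].max(2)<60
    al=-(q[...,0]-.015)*np.sin(T0)+(q[...,2]-.16)*np.cos(T0); off=(q[...,0]-.015)*np.cos(T0)+(q[...,2]-.16)*np.sin(T0)
    m=(abs(q[...,1]+.09)<.009)&(al>.115)&(al<.182)&(abs(off)<.025)&dark
    k=m&(abs(off-np.median(off[m]))<.004);p=np.polyfit(al[k],off[k],1)
    return m.sum(),'normal',T0-np.arctan(p[0]),'pos',T0-(np.polyval(p,.15)-.015)/.15
def report(tag):
    s=robot.get_state();p=pf(s['tool_pos']);p[2]+=.019;print('kin',pol(p),s['ft_force'].round(1) if hasattr(s['ft_force'],'round') else s['ft_force'])
    b=snap('scene','s'+tag);w=snap('wrist','w'+tag)
    for fr in (0,1):print(lever(b,cloud(b),fr))
    for T in (1.05,1.1,1.14):print(T,gripfit(w,T))
    print('brass',[np.percentile(brass(b,cloud(b))[2],[1,99])])
E
python3 -m jog '[-0.0019,0.0005,-0.0035,0,-0.0018,0.0005,-0.0035,0,-0.0016,0.0005,-0.0034,0,0,0,0,0,0,0,0,0,0,0,0,0]'
python3 -c "
from h import *
report('5')"
```

```text
time: 11.22
tool_pos: [0.5171, -0.0078, 0.199]
ee_rot: [0.434, 3.098, -0.007]
ft_force: [-3.7, -4.7, 17.6]
finger_gap: 0.0231
gripper_force: 83.5
kin (np.float64(0.15128499483131597), np.float64(1.1776643570149772)) [-3.7 -4.7 17.6]
(122, array([ 1.011 , -0.0852,  0.    ]), np.float64(1.53))
(122, array([ 1.0716, -0.0853, -0.0056]), np.float64(1.52))
1.05 (np.int64(3672), 'normal', np.float64(1.1213985259854369), 'pos', np.float64(1.1075463250659978))
1.1 (np.int64(3637), 'normal', np.float64(1.124500625563846), 'pos', np.float64(1.107565176191509))
1.14 (np.int64(3778), 'normal', np.float64(1.131286283973664), 'pos', np.float64(1.107327417711691))
brass [array([1.06230002, 1.17920038])]
```

Run:
```python
from h import *
for n in ['s3','s4','s5']:
    c=np.load(f'pics/{n}.npz');q=pf(cloud(c));r,t=pol(q)
    for lo,hi in ((.035,.075),(.045,.1)):
        m=(q[...,1]<-.083)&(q[...,1]>-.099)&(r>lo)&(r<hi)&(t>.5)&(t<1.5);Q=q[m];R=r[m];T=t[m]
        s=least_squares(lambda v:(np.hypot(R*np.sin(T-v[0]),Q[:,1]-v[1])-.007)*1000,[1.05,-.09],loss='soft_l1',x_scale=[.05,.005])
        s2=least_squares(lambda v:(np.hypot(R*np.sin(T-v[0]),Q[:,1]+.0905)-.007)*1000,[1.05],loss='soft_l1',x_scale=[.05])
        print(n,lo,len(Q),s.x.round(4),s2.x.round(4),np.median(abs(s2.fun)).round(2))
for n in ['w5']:
    c=np.load(f'pics/{n}.npz');q,r,t=brass(c,wcloud(c));print('brass w5',len(q),np.percentile(t,[1,99]) if len(q) else '')
    P=pf(wcloud(c));m=(abs(P[...,2]-.055)<.01)&(abs(P[...,0]+.105)<.02)&(abs(P[...,1])<.03);print('bar top z, x',np.percentile(P[m][:,2],98),np.median(P[m],0))
```

```text
s3 0.035 71 [ 0.7464 -0.0843] [0.8964] 0.7
s3 0.045 124 [ 0.786  -0.0843] [0.7721] 2.43
s4 0.035 48 [ 1.0388 -0.0905] [1.0389] 0.99
s4 0.045 108 [ 1.0432 -0.0907] [1.0432] 0.94
s5 0.035 29 [ 1.1128 -0.09  ] [1.1143] 0.8
s5 0.045 93 [ 1.1189 -0.0909] [1.1193] 0.99
brass w5 0 
bar top z, x 0.05667316059402731 [-0.10597104 -0.00078577  0.05479175]
```

Lever ≈1.112 against mark ≈1.142; one last 0.03 rad, then re-measure.

```bash
python3 -m jog '[-0.0009,0.0003,-0.002,0,-0.0009,0.0002,-0.002,0,0,0,0,0,0,0,0,0,0,0,0,0]'
cat > m.py <<'E'
from h import *
import sys
report(sys.argv[1]);c=np.load(f'pics/s{sys.argv[1]}.npz');q=pf(cloud(c));r,t=pol(q)
m=(q[...,1]<-.083)&(q[...,1]>-.099)&(r>.045)&(r<.1)&(t>.5)&(t<1.5);Q=q[m];R=r[m];T=t[m]
s=least_squares(lambda v:(np.hypot(R*np.sin(T-v[0]),Q[:,1]-v[1])-.007)*1000,[1.05,-.09],loss='soft_l1',x_scale=[.05,.005]);print('scene rod',s.x)
E
python3 m.py 6
```

```text
time: 11.73
tool_pos: [0.5156, -0.0074, 0.195]
ee_rot: [0.433, 3.098, -0.007]
ft_force: [-4.3, -4.6, 18.0]
finger_gap: 0.0231
gripper_force: 83.4
kin (np.float64(0.15123840032380897), np.float64(1.2054961464531513)) [-4.3 -4.6 18. ]
(114, array([ 1.0304, -0.0849,  0.    ]), np.float64(1.67))
(114, array([ 1.1318, -0.0857, -0.0097]), np.float64(1.61))
1.05 (np.int64(3771), 'normal', np.float64(1.147783750782564), 'pos', np.float64(1.1343090269870932))
1.1 (np.int64(3773), 'normal', np.float64(1.1493235524967411), 'pos', np.float64(1.1343762304519602))
1.14 (np.int64(3865), 'normal', np.float64(1.1540000748398966), 'pos', np.float64(1.1342815638650894))
brass [array([1.06134739, 1.17694983])]
scene rod [ 1.01612196 -0.08566163]
```

Lever 1.134–1.149 against mark 1.141. Holding for over four seconds.

```bash
for i in 1 2 3 4 5; do python3 -m jog '[0,0,0,0,0,0,0,0,0,0,0,0,0,0,0,0,0,0,0,0,0,0,0,0,0,0,0,0,0,0,0,0,0,0,0,0,0,0,0,0]' | head -2; done; python3 m.py 7
```

```text
time: 12.67
tool_pos: [0.5156, -0.0074, 0.195]
time: 13.5
tool_pos: [0.5156, -0.0074, 0.195]
time: 14.33
tool_pos: [0.5156, -0.0074, 0.195]
time: 15.17
tool_pos: [0.5156, -0.0074, 0.195]
time: 16.0
tool_pos: [0.5156, -0.0074, 0.195]
kin (np.float64(0.15122319339341248), np.float64(1.2055535656080183)) [-4.8 -4.3 17.7]
(116, array([ 1.0384, -0.085 ,  0.    ]), np.float64(1.5))
(116, array([ 1.1191, -0.085 , -0.0078]), np.float64(1.46))
1.05 (np.int64(3777), 'normal', np.float64(1.1479740827715872), 'pos', np.float64(1.1343026157592415))
1.1 (np.int64(3793), 'normal', np.float64(1.1491532236162068), 'pos', np.float64(1.1343851453300273))
1.14 (np.int64(3851), 'normal', np.float64(1.1524156925309899), 'pos', np.float64(1.1343459155356266))
brass [array([1.05808132, 1.18148179])]
scene rod [ 1.01913561 -0.08591785]
```

```bash
python3 -c "
from plant import order
print(order.finish_job())"
```

```text
the job is handed in; nothing more can be done
None
```

I pushed the tray home against its stop, pulled the lever to about 1.14 rad (set pointer measured at 1.141), held it there for over 4 s, and handed the job in with the gripper still holding it; the verdict was not shown.

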